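Release the key left latched on the dust-extraction station

ROBOT

A 7-joint arm with a two-finger parallel gripper is mounted at the origin on the work surface. World frame = base frame: x ahead of the robot, y to its left, z up, the work surface at z = 0. Lengths are in m, angles in rad, forces in N, time in s.
With the tool pointing down it reaches from about 0.4 to 0.85 m from the base axis. Payload 10.4 kg.
Tool frame: the origin (TCP) lies at the very end of the fingers, on their centre line; the grasp point (between the pads) lies 19 mm behind it; z points along the fingers, y is the line along which they close (so a half turn about z gives the same grasp; the last joint's range is limited). The gripper opens to 87 mm and grips with 3 to 60 N. Pads are 19 mm wide; open, the fingers measure 117 mm over their backs; the gripper's body (75 mm by 190 mm) begins 51 mm behind the grasp point.
Start: joints at [1.147, 0.332, -0.065, 1.46, 0.022, 1.35, -0.088], TCP at [0.244, -0.575, 0.185] pointing down, gripper open.
Joint ranges: [-2.6, 2.6], [-0.5, 2.12], [-1.47, 1.34], [0.16, 2.42], [-1.27, 4.41], [0.06, 2.06], [-2.6, 2.6]. Speed limits (rad/s): [2.22, 2.22, 2.79, 2.79, 3.14, 3.14, 3.14].

INTERFACE

Orientations are given as a unit quaternion [x, y, z, w].
In Python, from bench import * gives the robot as it stands.
- The arm moves only by the tool step_arm, never from a script. Its arguments are lists of equal length, an entry for each row: "delta_pos": the shift along the world's x, y, z in units of 25 mm (1.0 is 25 mm), a list of three; "turn": the turn about the world's z in units of 0.12 rad (1.0 is 0.12 rad). In form: {"delta_pos": [[tx, ty, tz], ...], "turn": [turn, ...]}. A call has 1 to 12 rows; each row shifts and turns the commanded pose from where the row before left it; what a row does not reach is not made up. A row lasts 1/10 s, in which the tool goes at most 50 mm and 8.59 degrees, less where a joint would pass 70% of its speed; a pose out of reach is approached as far as the arm can. A call with a number of a shift or a turn outside -1 to 1 is refused whole. A call with a gripper value outside its range is refused whole. "grip" is the closure, from 0 (fully open) to 1 (shut), set as the call begins (left out, the last holds). The fingers move at their own pace and stop on an object; "newtons" is the grip in N (left out, the last holds). Time passes only in rows, so rows that do not move let the fingers close. It gives the time, the measured TCP pose, the force, the opening and the grip force at its end, in the units of the state.
- read_state(): the state, without advancing time (a new reading comes with each control period).
- camera(name): name is "side" or "top" or "wrist"; returns a dict with "image" (400x640x3 uint8, red, green, blue), "z_map" (400x640 float32, m along the optical axis (not along the pixel's ray), 0 where there is no reading), "mtx" (3x3 intrinsics, pixels), "view" (4x4, takes a point from world to camera coordinates). Camera axes: x right, y up, looking along -z (the intrinsics and any distortion apply to the point x, -y, -z); pixel columns grow to the right and rows downward; lengths in m; the calibration is good to about 2 mm. A picture is of the moment at which its call begins.
- close_job(): hands the job in; it is judged then, once.
The state is a dict: "time": time; "joint_positions": joint angles; "joint_vel": joint speeds; "joint_torque": joint torques, N m; "ee_pos": TCP position; "eef_rot": TCP orientation; "ft_force": force on the tool from outside, world axes, zero at the start; "torque": the same for the moment, N m; "width": finger opening in m; "grip_force": force on a finger pad.
Only numpy, scipy, OpenCV 4.12 (cv2) and the standard library are available. Lean on these libraries where they do the work, as an engineer would, in place of code of your own. Each camera call takes 0.05 s, during which the arm holds its last target. There are 200 camera calls.

TASK

The turning shop is closing, but one of the four identical green keys on the dust-extraction switch station is still latched down; light taps with the fingertips tell which, for it sits lower and feels firm. Never push any of the other three so far that it clicks, and press the latched key fully home and let go, so that it springs up level with the rest. Pick nothing up: leave the tin, the finial, the chuck key and the bowl where they stand.

Things in the scene. Friction and masses are not known exactly. Their poses are not given: they have to be found in the camera images.
- station: Light-grey switch station, fixed to the bench: box 88 mm wide (its x), 240 mm long (its y), lid 60 mm above the bench. Origin: centre of its underside, z up. Four identical round green keys in a row at x = 0, y = -72, -24, 24, 72 mm, each in a black collar 40 mm across, 5 mm high. At the +y end a steel conduit, 41 mm high, reaches to y = 174 mm.
- key_a_top (a point): Centre of the flat top face of one green key (30 mm across; moves with the key). The letters do not follow the order in the row. Top 76.5 mm above the bench when released, about 72 mm latched, 67.5 mm pressed home (2.5 mm proud of its collar).
- key_a (a joint): How far this key is down, m: 0 released, about 0.0047 latched, 0.009 home. A released key yields from 3.5 N on, 0.65 N more per mm (9.5 N at home); a latched one only from 6.5 N. Its click begins 6.5 mm down. Push-push: pushed fully home (at least 8.5 mm) and let go, a released key stays latched, a latched one comes all the way up.
- key_b_top (a point): Centre of the flat top face of one green key (30 mm across; moves with the key). The letters do not follow the order in the row. Top 76.5 mm above the bench when released, about 72 mm latched, 67.5 mm pressed home (2.5 mm proud of its collar).
- key_b (a joint): How far this key is down, m: 0 released, about 0.0047 latched, 0.009 home. A released key yields from 3.5 N on, 0.65 N more per mm (9.5 N at home); a latched one only from 6.5 N. Its click begins 6.5 mm down. Push-push: pushed fully home (at least 8.5 mm) and let go, a released key stays latched, a latched one comes all the way up.
- key_c_top (a point): Centre of the flat top face of one green key (30 mm across; moves with the key). The letters do not follow the order in the row. Top 76.5 mm above the bench when released, about 72 mm latched, 67.5 mm pressed home (2.5 mm proud of its collar).
- key_c (a joint): How far this key is down, m: 0 released, about 0.0047 latched, 0.009 home. A released key yields from 3.5 N on, 0.65 N more per mm (9.5 N at home); a latched one only from 6.5 N. Its click begins 6.5 mm down. Push-push: pushed fully home (at least 8.5 mm) and let go, a released key stays latched, a latched one comes all the way up.
- key_d_top (a point): Centre of the flat top face of one green key (30 mm across; moves with the key). The letters do not follow the order in the row. Top 76.5 mm above the bench when released, about 72 mm latched, 67.5 mm pressed home (2.5 mm proud of its collar).
- key_d (a joint): How far this key is down, m: 0 released, about 0.0047 latched, 0.009 home. A released key yields from 3.5 N on, 0.65 N more per mm (9.5 N at home); a latched one only from 6.5 N. Its click begins 6.5 mm down. Push-push: pushed fully home (at least 8.5 mm) and let go, a released key stays latched, a latched one comes all the way up.
- wax_tin_mid (a point): Centre of a loose brass-coloured wax tin, 76 mm across, 34 mm high, standing on the bench beside the station.
- finial_mid (a point): Centre of a loose turned pale-wood finial, 44 mm across, 75 mm high, standing on the bench beside the station.
- chuck_key_mid (a point): Middle of a loose steel T-shaped chuck key, about 104 x 85 mm, 13 mm high, lying on the bench on the robot's side of the station.
- bowl_mid (a point): Centre of a loose dark-wood bowl, 104 mm across, 42 mm high, standing on the bench on the far side of the station.

How it is judged:
On the way:
1. the key that was latched at the start is pressed home (((value of joint key_a above 0.0075 m and distance of key_a_top from where it was at the start of the episode below 0.0055 m) or (value of joint key_b above 0.0075 m and distance of key_b_top from where it was at the start of the episode below 0.0055 m) or (value of joint key_c above 0.0075 m and distance of key_c_top from where it was at the start of the episode below 0.0055 m) or (value of joint key_d above 0.0075 m and distance of key_d_top from where it was at the start of the episode below 0.0055 m))).
At the end, for the whole second after the job is handed in: All four keys are up (less than 1 mm down), and the tin, finial, chuck key and bowl are within 15 mm of where they stood (value of joint each of key_a, key_b, key_c, key_d below 0.001 m and distance of each of wax_tin_mid, finial_mid, chuck_key_mid, bowl_mid from where it was at the start of the episode below 0.015 m); the robot touches nothing.
It fails at once if a key that was up at the start was pushed to its click (over 6.5 mm from where it stood) (distance of any of key_a_top, key_b_top, key_c_top, key_d_top from where it was at the start of the episode above 0.0065 m).
It fails at once if a bystander was shoved, lifted or carried (more than 15 mm) (distance of any of wax_tin_mid, finial_mid, chuck_key_mid, bowl_mid from where it was at the start of the episode above 0.015 m).
It also fails if it takes over 45 s, if anything falls off the work surface, if the arm or the gripper's body presses on something with over 40 N, if the wrist force passes 120 N, or if a joint passes its speed limit or range.

## Working session

There is one attempt and no reset: what is moved stays moved. The work goes in short steps, Python scripts to look and compute and a tool call to move; the robot and the scene stay as the last step left them, time stands still between calls to the robot, and variables do not carry over. Pictures are saved under pics/ and viewed, at most 10 in all, crops included, and the job is handed in when it is done.

Besides the shell and the picture viewer there is one more tool, called after "Request:" as a command line: name --pt "numbers of a row" for each row, then --argument value for the rest. step_arm: Moves the arm, as the interface text tells. Shifts and turns lie within -1 to 1; 1 stands for 25 mm of shift or 0.12 rad of turn. Its arguments: {"type":"object","properties":{"delta_pos":{"type":"array"},"turn":{"type":"array"},"grip":{"type":"number"},"newtons":{"type":"number"}},"required":["delta_pos","turn"]}

```bash
mkdir -p pics; cat > h.py <<'E'
from bench import *
import numpy as np, cv2
def pts(c):
    z=c["z_map"]; K=c["mtx"]; v,u=np.indices(z.shape)
    P=np.stack([(u-K[0,2])/K[0,0]*z,-(v-K[1,2])/K[1,1]*z,-z],-1)
    T=np.linalg.inv(c["view"]); return P@T[:3,:3].T+T[:3,3]
def greens(c,lo=(40,80,40),hi=(85,255,255)):
    hsv=cv2.cvtColor(c["image"],cv2.COLOR_RGB2HSV)
    m=cv2.inRange(hsv,lo,hi)
    n,l,s,ce=cv2.connectedComponentsWithStats(m)
    return l,[(i,s[i,4],ce[i]) for i in range(1,n) if s[i,4]>40]
E
python3 - <<'E'
from h import *
s=read_state(); print(s["time"],s["ee_pos"],s["eef_rot"],s["width"],s["ft_force"])
for n in("top","side"):
    c=camera(n); cv2.imwrite(f"pics/{n}1.png",c["image"][...,::-1]); P=pts(c)
    l,g=greens(c)
    for i,a,ce in g:
        m=(l==i)&(c["z_map"]>0); print(n,a,ce.round(1),np.median(P[m],0).round(4),P[m].min(0).round(3),P[m].max(0).round(3))
E
```

```text
0.0 [ 0.24365344 -0.57507024  0.18445516] [ 9.79985834e-01  1.99065951e-01 -1.85483327e-04 -6.91725294e-04] 0.08719291319797894 [-0.61172156  0.24808572  0.09436983]
top 177 [362.1 195.9] [ 0.6012 -0.0092  0.076 ] [ 0.588 -0.023  0.063] [0.616 0.005 0.079]
top 175 [338.9 199.1] [0.5958 0.038  0.0712] [0.582 0.024 0.063] [0.611 0.053 0.075]
top 177 [315.9 201.9] [0.5889 0.0853 0.0759] [0.575 0.071 0.062] [0.604 0.101 0.08 ]
top 178 [292.9 205. ] [0.5829 0.1328 0.0757] [0.569 0.118 0.062] [0.597 0.149 0.08 ]
side 118 [321.  179.5] [ 0.6015 -0.0049  0.0756] [ 0.588 -0.029  0.059] [0.615 0.008 0.079]
side 127 [321.6 196.1] [0.5957 0.0407 0.0709] [0.582 0.013 0.058] [0.61  0.055 0.075]
side 153 [322.3 212.1] [0.5893 0.0897 0.0753] [0.575 0.058 0.058] [0.603 0.103 0.079]
side 170 [323.  230.2] [0.5837 0.1367 0.075 ] [0.569 0.104 0.057] [0.598 0.151 0.08 ]
```

View pics/top1.png

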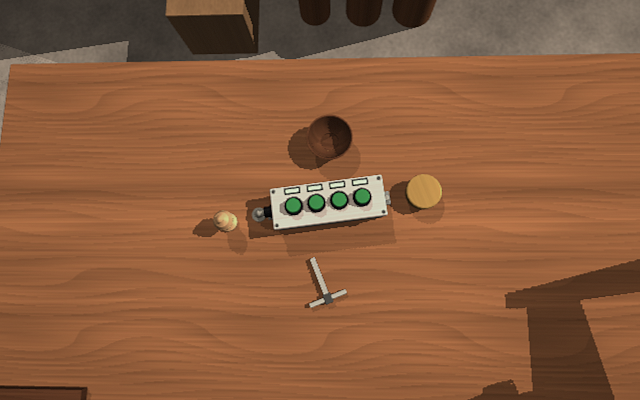

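View pics/side1.png

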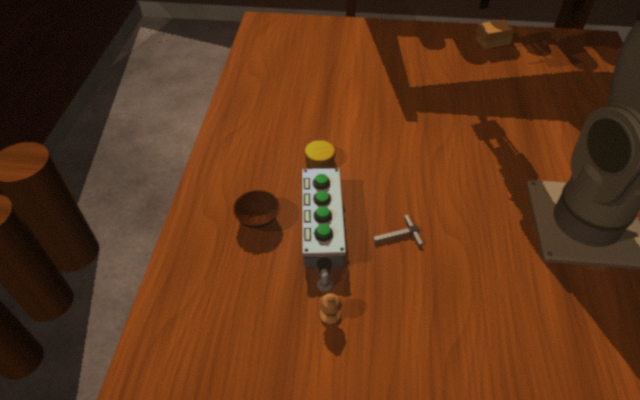

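Both views show the four keys in a row: pixels (362,196), (339,199), (316,202) and (293,205) in the top view. The second, at about (0.5955, 0.038), reads 5 mm lower than the others, z 0.071 against 0.076. I'll shut the fingers, go above it and confirm by touch.

Request:
step_arm --pt "0.58 1 0" --pt "0.58 1 0" --pt "0.58 1 0" --pt "0.58 1 0" --pt "0.58 1 0" --pt "0.58 1 0" --pt "0.58 1 0" --pt "0.58 1 0" --pt "0.58 1 0" --pt "0.58 1 0" --pt "0.58 1 0" --pt "0.58 1 0" --turn '[0,0,0,0,0,0,0,0,0,0,0,0]' --grip 1 --newtons 10

```text
time: 1.3
ee_pos: [0.4181, -0.2743, 0.185]
eef_rot: [0.98, 0.199, -0.0, -0.0]
ft_force: [0.4, -0.3, 0.0]
width: 0.0024
grip_force: 0.0
```

Request:
step_arm --pt "0.58 1 0" --pt "0.58 1 0" --pt "0.58 1 0" --pt "0.58 1 0" --pt "0.58 1 0" --pt "0.58 1 0" --pt "0.58 1 0" --pt "0.58 1 0" --pt "0.58 1 0" --pt "0.58 1 0" --pt "0.58 1 0" --pt "0 0 0" --turn '[0,0,0,0,0,0,0,0,0,0,0,0]'

```text
time: 2.5
ee_pos: [0.578, 0.0042, 0.1847]
eef_rot: [0.979, 0.202, 0.0, -0.001]
ft_force: [-1.0, 0.5, 0.6]
width: 0.0003
grip_force: 0.0
```

Request:
step_arm --pt "0.35 0.65 0" --pt "0.35 0.65 0" --pt "0 0 -0.8" --pt "0 0 -0.8" --pt "0 0 -0.8" --pt "0 0 -0.8" --pt "0 0 -0.4" --pt "0 0 0" --pt "0 0 0" --pt "0 0 0" --turn '[0,0,0,0,0,0,0,0,0,0]'

```text
time: 3.5
ee_pos: [0.5955, 0.032, 0.0964]
eef_rot: [0.98, 0.199, 0.001, 0.0]
ft_force: [0.2, -0.2, 0.9]
width: 0.0003
grip_force: 0.0
```

```bash
python3 - <<'E'
from h import *
s=read_state(); print(s["time"],s["ee_pos"],s["ft_force"],s["width"])
c=camera("wrist"); cv2.imwrite("pics/w1.png",c["image"][...,::-1]); P=pts(c)
l,g=greens(c)
for i,a,ce in g:
    m=(l==i)&(c["z_map"]>0); print(a,ce.round(1),np.median(P[m],0).round(4),P[m].min(0).round(3),P[m].max(0).round(3))
E
```

```text
3.5 [0.59553296 0.03202625 0.09644029] [ 0.23258389 -0.18663029  0.93889362] 0.000323514231651038
1970 [173.3 169.7] [0.5854 0.1313 0.0758] [0.569 0.118 0.062] [0.598 0.151 0.078]
1838 [247.1 189.4] [0.591  0.0845 0.0759] [0.573 0.07  0.063] [0.604 0.101 0.078]
1641 [318.3 207.2] [0.5962 0.0378 0.0713] [0.578 0.021 0.063] [0.61  0.052 0.073]
1694 [387.2 226.4] [ 0.6031 -0.0083  0.0759] [ 0.585 -0.028  0.064] [0.616 0.005 0.078]
```

View pics/w1.png

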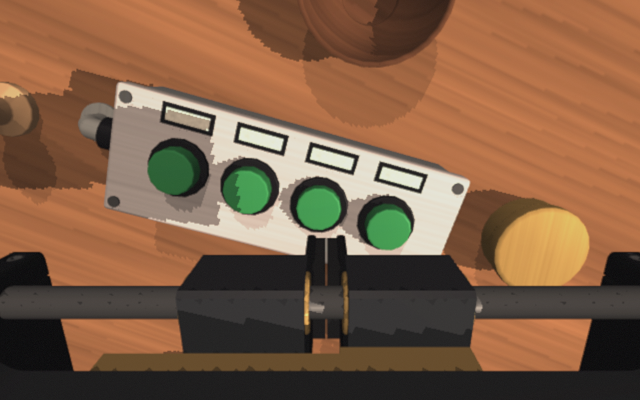

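The wrist view agrees: the key at pixel (318,207), about (0.596, 0.038), stands at 0.071 and the other three at 0.076. The fingers are just in front of it. I'll centre on it and tap gently.

Request:
step_arm --pt "0 0.24 0" --pt "0 0 -0.4" --pt "0 0 -0.4" --pt "0 0 0" --pt "0 0 0" --pt "0 0 0" --turn '[0,0,0,0,0,0]'

```text
time: 4.15
ee_pos: [0.595, 0.0379, 0.0754]
eef_rot: [0.98, 0.199, 0.0, 0.0]
ft_force: [0.0, -0.4, 0.6]
width: 0.0005
grip_force: 0.0
```

Request:
step_arm --pt "0 0 -0.06" --pt "0 0 0" --pt "0 0 0" --turn '[0,0,0]'

```text
time: 4.45
ee_pos: [0.5949, 0.038, 0.0739]
eef_rot: [0.98, 0.199, 0.0, 0.0]
ft_force: [0.2, 0.4, -0.2]
width: 0.0003
grip_force: 0.0
```

Request:
step_arm --pt "0 0 -0.06" --pt "0 0 0" --pt "0 0 0" --turn '[0,0,0]'

```text
time: 4.75
ee_pos: [0.5948, 0.038, 0.0722]
eef_rot: [0.98, 0.199, -0.0, 0.0]
ft_force: [0.7, -0.7, 0.7]
width: 0.0005
grip_force: 0.0
```

No force at 0.0739 or 0.0722, so this key is lower than a released one. Next I press for firmness and then home.

Request:
step_arm --pt "0 0 -0.04" --pt "0 0 0" --pt "0 0 0" --turn '[0,0,0]'

```text
time: 5.05
ee_pos: [0.5949, 0.038, 0.0713]
eef_rot: [0.98, 0.199, 0.0, 0.0]
ft_force: [-0.2, -0.1, 0.6]
width: 0.0007
grip_force: 0.0
```

Request:
step_arm --pt "0 0 -0.1" --pt "0 0 -0.04" --pt "0 0 0" --pt "0 0 0" --turn '[0,0,0,0]'

```text
time: 5.45
ee_pos: [0.5949, 0.038, 0.0677]
eef_rot: [0.98, 0.199, -0.0, 0.0]
ft_force: [0.2, -0.1, -0.5]
width: 0.0006
grip_force: 0.0
```

No force at 0.0677, which is unexpected. I'll look before going on.

```bash
python3 - <<'E'
from h import *
s=read_state(); print(s["time"],s["ee_pos"],s["ft_force"],s["torque"],s["joint_torque"])
ims=[]
for n in("side","top","wrist"):
    c=camera(n); P=pts(c)
    l,g=greens(c)
    for i,a,ce in g:
        m=(l==i)&(c["z_map"]>0); print(n,a,ce.round(1),np.median(P[m],0).round(4),P[m].max(0).round(3))
    im=c["image"][...,::-1]
    if n=="side": im=im[150:260,260:420]
    elif n=="top": im=im[150:260,250:410]
    else: im=im[150:400,140:500]
    ims.append(cv2.resize(im,(400,275),interpolation=cv2.INTER_CUBIC))
cv2.imwrite("pics/a.png",np.vstack([np.hstack(ims[:2]),np.hstack([ims[2],ims[2]*0])]))
E
```

```text
5.45 [0.59485839 0.0380464  0.06774949] [ 0.22220643 -0.06426796 -0.50681169] [-0.04886598  0.00705398 -0.00096171] [ 6.66453547e-03 -5.97015738e+01 -7.49884531e+00 -3.52585351e+01
 -2.07177579e-02 -7.33593875e-02 -1.98044661e-03]
side 100 [321.7 197.4] [0.5935 0.0471 0.0712] [0.61  0.134 0.182]
side 134 [322.1 212.6] [0.5894 0.0917 0.0754] [0.603 0.102 0.08 ]
side 155 [322.8 230.4] [0.5841 0.1381 0.0756] [0.598 0.151 0.08 ]
wrist 2537 [163.4 184.2] [0.5855 0.1312 0.0758] [0.598 0.151 0.079]
wrist 2317 [246.8 206. ] [0.5915 0.0848 0.0759] [0.604 0.101 0.078]
wrist 1671 [327.3 221.7] [0.5997 0.0398 0.0713] [0.61  0.052 0.117]
wrist 1511 [404.6 240.3] [ 0.6074 -0.0052  0.0757] [0.64  0.039 0.181]
```

View pics/a.png

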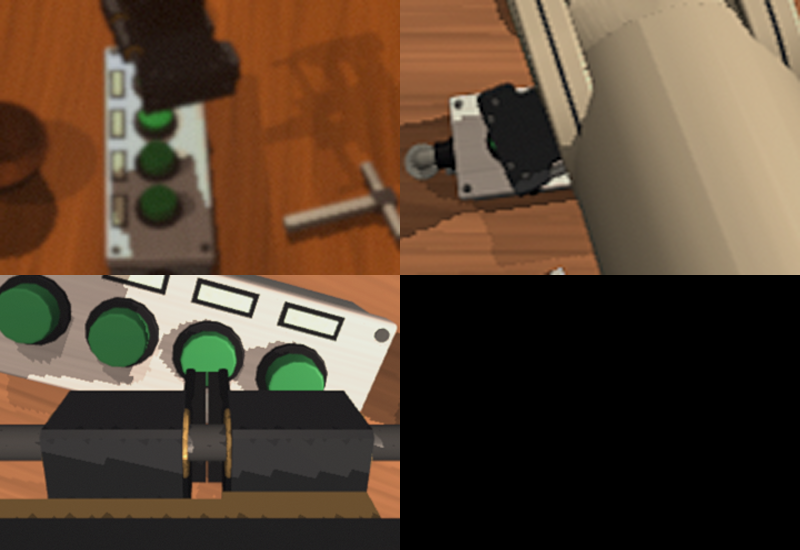

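The key is still at 0.0712 and untouched, so the real fingertips sit a few mm higher than the reported TCP. I'll continue in small steps and watch the force. A latched key should hold to 6.5 N, a released one would yield at 3.5 N.

Request:
step_arm --pt "0 0 -0.06" --pt "0 0 0" --pt "0 0 0" --turn '[0,0,0]'

```text
time: 5.9
ee_pos: [0.5949, 0.038, 0.0662]
eef_rot: [0.98, 0.199, -0.0, 0.0]
ft_force: [-0.2, 0.0, 0.6]
width: 0.0004
grip_force: 0.0
```

Request:
step_arm --pt "0 0 -0.04" --pt "0 0 0" --pt "0 0 0" --turn '[0,0,0]'

```text
time: 6.2
ee_pos: [0.5948, 0.038, 0.0653]
eef_rot: [0.98, 0.199, -0.0, 0.0]
ft_force: [0.9, -0.3, -0.1]
width: 0.0004
grip_force: 0.0
```

```bash
python3 - <<'E'
from h import *
c=camera("wrist"); P=pts(c)
l,g=greens(c)
for i,a,ce in g:
    m=(l==i)&(c["z_map"]>0); print(a,ce.round(1),np.median(P[m],0).round(4))
for v in range(205,290,6): print(v,[tuple((P[v,u]*1000).round().astype(int)) for u in (312,318,327,335,343)])
K=c["mtx"]
for z in (.0653,.071):
    p=c["view"]@np.array([.5948,.038,z,1]); print("tcp px",K[0,0]*p[0]/-p[2]+K[0,2],K[1,1]*-p[1]/-p[2]+K[1,2])
cv2.imwrite("pics/b.png",cv2.resize(c["image"][180:300,240:400,::-1],(800,600),interpolation=cv2.INTER_CUBIC))
E
```

```text
2603 [161.5 185.3] [0.5854 0.1312 0.0758]
2361 [245.8 207.4] [0.5914 0.0848 0.0758]
1651 [327.4 222.6] [0.6001 0.04   0.0713]
1449 [405.4 241. ] [ 0.608  -0.0048  0.0757]
205 [(np.int64(604), np.int64(51), np.int64(65)), (np.int64(605), np.int64(47), np.int64(66)), (np.int64(608), np.int64(43), np.int64(69)), (np.int64(609), np.int64(39), np.int64(67)), (np.int64(610), np.int64(34), np.int64(64))]
211 [(np.int64(602), np.int64(50), np.int64(71)), (np.int64(604), np.int64(47), np.int64(72)), (np.int64(606), np.int64(42), np.int64(72)), (np.int64(607), np.int64(38), np.int64(70)), (np.int64(609), np.int64(33), np.int64(70))]
217 [(np.int64(599), np.int64(48), np.int64(71)), (np.int64(601), np.int64(45), np.int64(73)), (np.int64(602), np.int64(41), np.int64(72)), (np.int64(604), np.int64(36), np.int64(71)), (np.int64(606), np.int64(32), np.int64(72))]
223 [(np.int64(596), np.int64(47), np.int64(72)), (np.int64(597), np.int64(44), np.int64(71)), (np.int64(599), np.int64(39), np.int64(71)), (np.int64(601), np.int64(35), np.int64(72)), (np.int64(603), np.int64(31), np.int64(72))]
229 [(np.
[... 1955 characters left out ...]
)), (np.int64(603), np.int64(41), np.int64(139)), (np.int64(605), np.int64(38), np.int64(140)), (np.int64(629), np.int64(48), np.int64(186))]
283 [(np.int64(602), np.int64(47), np.int64(147)), (np.int64(601), np.int64(44), np.int64(144)), (np.int64(603), np.int64(41), np.int64(144)), (np.int64(605), np.int64(39), np.int64(145)), (np.int64(629), np.int64(48), np.int64(188))]
289 [(np.int64(623), np.int64(54), np.int64(186)), (np.int64(624), np.int64(53), np.int64(187)), (np.int64(624), np.int64(50), np.int64(186)), (np.int64(625), np.int64(49), np.int64(186)), (np.int64(628), np.int64(48), np.int64(191))]
tcp px 326.11854030832785 225.8786684832096
tcp px 326.13061403000734 229.59180047986035
```

View pics/b.png

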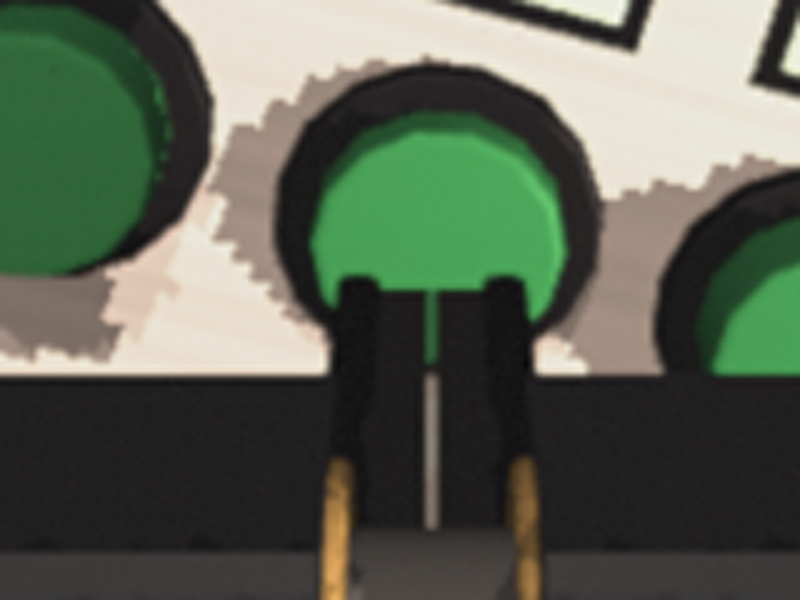

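The image shows the black fingertips ending at row ~236. Their depth puts the tip near z = 0.100 at (0.60, 0.04), still about 29 mm above the key, which is at 0.071. So the tips end about 35 mm above the reported TCP. The horizontal position is right, so I'll go down in steps and check the force.

Request:
step_arm --pt "0 0 -0.1" --pt "0 0 -0.1" --pt "0 0 -0.1" --pt "0 0 -0.1" --pt "0 0 0" --pt "0 0 0" --turn '[0,0,0,0,0,0]'

```text
time: 6.85
ee_pos: [0.5949, 0.0381, 0.0552]
eef_rot: [0.98, 0.199, -0.0, -0.0]
ft_force: [0.2, 0.3, 0.1]
width: 0.0007
grip_force: 0.0
```

```bash
cat > tip.py <<'E'
from h import *
c=camera("wrist"); P=pts(c); l,g=greens(c)
for i,a,ce in g:
    m=(l==i)&(c["z_map"]>0); print(a,ce.round(1),np.median(P[m],0).round(4))
for u in (316,322,334,340):
    col=P[200:290,u]; k=np.where((col[:,2]>.078)&(col[:,2]<.15))[0]; print(u,200+k[0],col[k[0]:k[0]+4].round(3).tolist())
s=read_state(); print(s["ee_pos"],s["ft_force"])
E
python3 tip.py
```

```text
2884 [153.3 190.3] [0.5856 0.1312 0.0758]
2604 [241.9 213.3] [0.5917 0.0848 0.0758]
1558 [327.8 227.4] [0.6013 0.0405 0.0713]
1148 [408.8 244.1] [ 0.6103 -0.0035  0.0753]
316 238 [[0.601, 0.046, 0.092], [0.601, 0.046, 0.093], [0.601, 0.046, 0.095], [0.601, 0.046, 0.096]]
322 238 [[0.602, 0.043, 0.093], [0.602, 0.043, 0.093], [0.602, 0.043, 0.094], [0.602, 0.043, 0.096]]
334 238 [[0.604, 0.038, 0.092], [0.604, 0.038, 0.094], [0.604, 0.038, 0.094], [0.604, 0.038, 0.095]]
340 235 [[0.607, 0.036, 0.092], [0.606, 0.036, 0.092], [0.607, 0.036, 0.095], [0.607, 0.036, 0.097]]
[0.59490507 0.03805277 0.0553092 ] [ 0.20255955 -0.27059378 -0.18580145]
```

Tip is near 0.091, about 20 mm to go.

Request:
step_arm --pt "0 0 -0.1" --pt "0 0 -0.1" --pt "0 0 -0.1" --pt "0 0 -0.1" --pt "0 0 -0.1" --pt "0 0 0" --pt "0 0 0" --turn '[0,0,0,0,0,0,0]'

```text
time: 7.6
ee_pos: [0.5948, 0.038, 0.0427]
eef_rot: [0.98, 0.199, -0.0, 0.0]
ft_force: [-0.1, -0.1, 0.5]
width: 0.0004
grip_force: 0.0
```

```bash
python3 tip.py
```

```text
3312 [141.8 197.4] [0.5858 0.1311 0.0758]
2957 [236.4 221.8] [0.5918 0.0849 0.0758]
1335 [328.3 234. ] [0.6029 0.0408 0.0712]
656 [413.6 248. ] [ 0.613  -0.0025  0.0725]
316 238 [[0.601, 0.046, 0.081], [0.601, 0.046, 0.081], [0.601, 0.046, 0.082], [0.601, 0.046, 0.083]]
322 238 [[0.602, 0.043, 0.08], [0.602, 0.043, 0.081], [0.602, 0.043, 0.083], [0.602, 0.043, 0.084]]
334 238 [[0.605, 0.038, 0.081], [0.604, 0.038, 0.081], [0.604, 0.038, 0.082], [0.604, 0.038, 0.083]]
340 235 [[0.607, 0.036, 0.081], [0.607, 0.036, 0.081], [0.607, 0.036, 0.082], [0.607, 0.036, 0.084]]
[0.59494157 0.03803048 0.0428421 ] [ 0.50107734  0.34408776 -1.21168571]
```

Request:
step_arm --pt "0 0 -0.1" --pt "0 0 -0.1" --pt "0 0 0" --pt "0 0 0" --turn '[0,0,0,0]'

```text
time: 8.05
ee_pos: [0.5948, 0.038, 0.0377]
eef_rot: [0.98, 0.199, -0.0, 0.0]
ft_force: [-0.5, -0.7, -0.0]
width: 0.0007
grip_force: 0.0
```

Request:
step_arm --pt "0 0 -0.06" --pt "0 0 0" --pt "0 0 0" --turn '[0,0,0]'

```text
time: 8.35
ee_pos: [0.5949, 0.038, 0.0363]
eef_rot: [0.98, 0.199, -0.0, 0.0]
ft_force: [0.2, -0.3, -0.1]
width: 0.0004
grip_force: 0.0
```

Request:
step_arm --pt "0 0 -0.04" --pt "0 0 0" --pt "0 0 0" --turn '[0,0,0]'

```text
time: 8.65
ee_pos: [0.5949, 0.038, 0.0353]
eef_rot: [0.98, 0.199, -0.0, 0.0]
ft_force: [-0.1, 0.3, -0.1]
width: 0.0006
grip_force: 0.0
```

Request:
step_arm --pt "0 0 -0.04" --pt "0 0 0" --pt "0 0 0" --turn '[0,0,0]'

```text
time: 8.95
ee_pos: [0.595, 0.0381, 0.0348]
eef_rot: [0.98, 0.199, 0.0, 0.0]
ft_force: [-2.1, -0.2, 6.9]
width: 0.0006
grip_force: 3.1
```

Request:
step_arm --pt "0 0 -0.04" --pt "0 0 0" --pt "0 0 0" --turn '[0,0,0]'

```text
time: 9.25
ee_pos: [0.595, 0.038, 0.0339]
eef_rot: [0.98, 0.199, 0.0, 0.0]
ft_force: [-2.4, -0.7, 7.5]
width: 0.0004
grip_force: 3.4
```

Request:
step_arm --pt "0 0 -0.04" --pt "0 0 0" --pt "0 0 0" --turn '[0,0,0]'

```text
time: 9.55
ee_pos: [0.595, 0.038, 0.033]
eef_rot: [0.98, 0.199, 0.0, 0.0]
ft_force: [-2.6, 0.0, 7.8]
width: 0.0004
grip_force: 3.7
```

```bash
python3 tip.py
```

```text
3706 [131.5 203.9] [0.5859 0.131  0.0758]
3095 [231.6 227.6] [0.5927 0.0853 0.0758]
991 [328.7 238.3] [0.6041 0.0409 0.069 ]
257 [418. 251.] [ 0.614  -0.0032  0.0677]
316 245 [[0.601, 0.046, 0.078], [0.601, 0.046, 0.079], [0.601, 0.046, 0.08], [0.601, 0.046, 0.082]]
322 246 [[0.602, 0.043, 0.08], [0.602, 0.043, 0.08], [0.602, 0.043, 0.08], [0.602, 0.043, 0.083]]
334 245 [[0.605, 0.038, 0.079], [0.604, 0.038, 0.08], [0.605, 0.039, 0.082], [0.604, 0.038, 0.081]]
340 242 [[0.607, 0.036, 0.078], [0.607, 0.036, 0.079], [0.607, 0.036, 0.08], [0.607, 0.036, 0.082]]
[0.59499316 0.03799839 0.03298178] [-3.28311558 -0.32069184  6.96285261]
```

Contact came at 6.9 N with almost no yield, so it is firm: this is the latched key, now about 2 mm further down. Pressing home.

Request:
step_arm --pt "0 0 -0.06" --pt "0 0 -0.04" --pt "0 0 0" --pt "0 0 0" --turn '[0,0,0,0]'

```text
time: 10.0
ee_pos: [0.595, 0.038, 0.0307]
eef_rot: [0.98, 0.199, 0.0, 0.0]
ft_force: [-4.0, 0.2, 9.4]
width: 0.0005
grip_force: 4.7
```

Request:
step_arm --pt "0 0 -0.04" --pt "0 0 0" --pt "0 0 0" --turn '[0,0,0]'

```text
time: 10.3
ee_pos: [0.5951, 0.038, 0.0306]
eef_rot: [0.98, 0.199, 0.0, 0.0]
ft_force: [-8.3, -1.8, 17.9]
width: 0.0006
grip_force: 9.0
```

The force jumped to 18 N with no further travel, so the key is home. Now I release, rise and check.

Request:
step_arm --pt "0 0 0.3" --pt "0 0 0.5" --pt "0 0 1" --pt "0 0 1" --pt "0 0 1" --pt "0 0 1" --pt "0 0 0" --pt "0 0 0" --pt "0 0 0" --turn '[0,0,0,0,0,0,0,0,0]'

```text
time: 11.2
ee_pos: [0.5943, 0.0379, 0.1479]
eef_rot: [0.98, 0.199, -0.001, -0.0]
ft_force: [-0.0, 0.5, -0.1]
width: 0.0005
grip_force: 0.0
```

```bash
python3 - <<'E'
from h import *
for n in("wrist","side"):
    c=camera(n); P=pts(c); l,g=greens(c)
    for i,a,ce in g:
        m=(l==i)&(c["z_map"]>0); print(n,a,np.median(P[m],0).round(4))
    cv2.imwrite(f"pics/{n}9.png",c["image"][...,::-1])
s=read_state(); print(s["time"],s["ee_pos"],s["ft_force"])
E
```

```text
wrist 1342 [0.5845 0.1314 0.0758]
wrist 1264 [0.5904 0.0848 0.0759]
wrist 1207 [0.5966 0.0381 0.0759]
wrist 1169 [ 0.6028 -0.0087  0.0759]
side 120 [ 0.6018 -0.0035  0.0753]
side 145 [0.5955 0.0424 0.0753]
side 161 [0.5895 0.0898 0.0753]
side 171 [0.5836 0.1374 0.0755]
11.3 [0.59424016 0.0379029  0.14773597] [0.17960656 0.68118442 0.23400384]
```

View pics/side9.png

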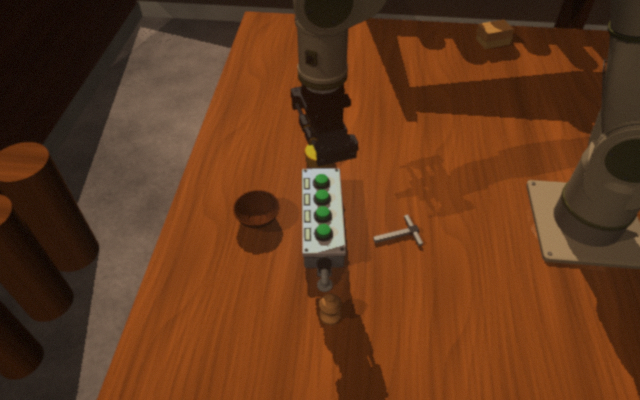

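All four keys now stand level at 0.0759. The bowl (257,208), chuck key (400,235) and finial (330,308) are where they were, and the gripper is clear of everything.

```bash
python3 -c "
from bench import *
print(close_job())"
```

```text
the job is handed in; nothing more can be done
None
```

The latched key, the second from the tin end, was pressed home and sprang up; all four keys then measured level at about 76 mm, I pushed no other key and saw nothing moved (the tin was partly hidden in the last picture), and the job is handed in (no verdict was shown).

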